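Square a wound coil on the fences, then lay it on the curing plate

ROBOT

A 7-joint arm with a two-finger parallel gripper is mounted at the origin on the work surface; the furniture and walls round the work are solid. World frame = base frame: x ahead of the robot, y to its left, z up, the work surface at z = 0. Lengths are in m, angles in rad, forces in N, time in s.
With the tool pointing down it reaches from about 0.425 to 0.875 m from the base axis. Payload 4.7 kg.
Tool frame: the origin (TCP) lies midway between the tips of the shut fingers; the grasp point (between the pads) lies 19 mm behind it (tcp_to_grasp is the distance from the TCP to the grasp point, in m); z points along the fingers, y is the line along which they close (so a half turn about z gives the same grasp; the last joint's range is limited). The gripper opens to 87 mm and grips with 3 to 60 N. Pads are 19 mm wide; open, the fingers measure 117 mm over their backs; the gripper's body (75 mm by 190 mm) begins 51 mm behind the grasp point.
Start: joints at [-1.118, 0.321, -0.07, 1.45, 0.023, 1.371, -0.057], TCP at [0.276, 0.588, 0.223] pointing down, gripper open.
Joint ranges: [-2.86, 2.86], [-0.3, 2.09], [-1.38, 1.24], [0.06, 2.45], [-1.56, 4.7], [0.09, 2.05], [-2.69, 2.69]. Speed limits (rad/s): [2.57, 2.57, 3.14, 3.14, 3.14, 3.14, 3.14].

INTERFACE

Orientations are given as a 3x3 rotation matrix whose columns are the frame's x, y, z axes.
In Python, from workcell import state, get_image, camera_info, finish_job, find_in, trace, tcp_to_grasp gives the robot as it stands.
- The arm moves only by the tool servo_tool, never from a script. Its argument "deltas" is a list of rows, each an object with "offset": the shift along the tool's x, y, z in m, a list of three; "turn": the turn, a rotation vector about the tool's x, y, z in rad, a list of three; "claw": the opening, from 0 (shut) to 1 (fully open). In form: [{"offset": [x, y, z], "turn": [rx, ry, rz], "claw": claw}, ...]. A call has 1 to 12 rows; each row is the pose to reach, as a shift and turn from the pose commanded when the call began, along the tool's axes at that moment; what a row does not reach only later rows make up. A row lasts 1/12 s, in which the tool goes at most 41.7 mm and 7.16 degrees, less where a joint would pass 70% of its speed; a pose out of reach is approached as far as the arm can. A call with a gripper value outside its range is refused whole. The fingers move at their own pace and stop on an object; "newtons" is the grip in N (left out, the last holds). Time passes only in rows, so rows that repeat a pose let the fingers close. It gives the time, the measured TCP pose, the force, the opening and the grip force at its end, in the units of the state.
- state(): the state, without advancing time (a new reading comes with each control period).
- get_image(name): name is "scene" or "top" or "wrist"; returns the picture (420x560x3 uint8, red, green, blue); there is no depth.
- camera_info(name): a dict with "K" (3x3 intrinsics, pixels), "eye" and "rotation" of the camera in the world. Camera axes: x right, y up, looking along -z (the intrinsics and any distortion apply to the point x, -y, -z); pixel columns grow to the right and rows downward; lengths in m; the calibration is good to about 2 mm. A picture is of the moment at which its call begins: read the wrist's pose just before it. camera_info takes no time and is no camera call; for the wrist camera it gives the pose at the moment of the call.
- finish_job(): hands the job in; it is judged then, once.
Trained networks look in the newest picture that a camera, given by its name, has taken for a name from the list of things; names that differ only in an ending like _2 or _b are one class to them, and where a whole thing is asked for, a point or a joint stands for the part that bears it (a point fixed in the world has none). Each returns a list of dicts, best first, with "score" (0 to 1); they miss things now and then, are a little off and sometimes report something else, mostly with a low value. They report only what shows in the picture. A call takes as long as a camera call. They do not tell look-alikes from the thing itself.
- find_in(label, camera): "bbox" ([left, top, right, bottom] in pixels, round what is visible of it).
- trace(label, camera): "mask" (420x560 bool, what is visible of it) and "bbox" ([left, top, right, bottom] in pixels, round what is visible of it).
The state is a dict: "time_s": time; "qpos": joint angles; "dq": joint speeds; "tau": joint torques, N m; "tool_pos": TCP position; "tool_rot": TCP orientation; "contact_force": force on the tool from outside, world axes, zero at the start; "moment": the same for the moment, N m; "grip_width": finger opening in m; "grip_force": force on a finger pad.
Only numpy, scipy, OpenCV 4.12 (cv2) and the standard library are available. Lean on these libraries where they do the work, as an engineer would, in place of code of your own. Each camera call takes 0.05 s, during which the arm holds its last target. There are 200 camera calls.

TASK

Push the wound coil on the grey squaring board flush against both aluminium fences, its long side along the longer fence and its end against the shorter one, and let go of it there. Then pick the squared coil up and set it down gently on the steel curing plate, inside the yellow outline and square to it, and let go. Leave the tin, the bottle and the tape roll where they are.

Things in the scene. Friction and masses are not known exactly. Their poses are not given: they have to be found in the camera images.
- coil_center (a point): Centre of the wound coil, half-way up: a loose block 40 mm wide (x), 80 mm long (y), 46 mm high (z), about 0.4 kg, copper winding with a yellow tape band round its middle between two black end flanges. Axes are the coil's; its ends are alike, so a half turn makes no difference. It starts upright and askew on the squaring board, clear of both fences.
- coil: The same coil; origin at the centre of its underside, 23 mm below its centre. The flanges are 5 mm thick and stand 1.5 mm proud of the winding, which is 37 mm wide where it is gripped.
- board: Grey squaring board, fixed: 120 mm (x) by 150 mm (y), 10 mm thick, origin at the centre of its underside. Aluminium fences, 10 mm thick, on its +x and +y sides stand 16 mm above it (tops 26 mm above the bench); the other sides are open. Squared home, the coil's centre is at x +28, y +23, z +33 mm of the board, its long side along the board's y.
- long_fence (a point): Middle of the foot of the longer fence's inner face, at x = +48 mm on the board's top. This fence, 135 mm long, runs along the board's y; the coil's long side comes against it.
- short_fence (a point): Middle of the foot of the shorter fence's inner face, at y = +63 mm on the board's top. This fence, 96 mm long, runs along the board's x; the coil's end comes against it.
- plate: Steel curing plate, fixed: 110 mm (x) by 150 mm (y), 10 mm thick, origin at the centre of its underside. A flat yellow painted outline at its centre measures 56 mm (x) by 96 mm (y) inside; the coil lies in it with its long side along the plate's y, its centre 33 mm above the plate's origin.
- varnish_tin: Red tin, 70 mm across, 79 mm high, standing loose at the left; origin at the centre of its underside. A bystander.
- flux_bottle: White squeeze bottle with a red nozzle, 53 mm across, 156 mm high, standing loose at the left; origin at the centre of its underside. A bystander.
- tape_black: Roll of black tape, 70 mm across, 18 mm high, lying loose at the right; origin at the centre of its underside. A bystander.
Mind the look-alikes: they are no part of the job. Of the things shaped like the coil, the copper one is meant.

How it is judged:
By the outcome, as a careful person would: the job done as asked, in the order asked, and still so for the second after the job is handed in, with the robot touching nothing.
It also fails if it takes over 64 s, if anything falls off the work surface, if the arm or the gripper's body presses on something with over 40 N, if the wrist force passes 120 N, or if a joint passes its speed limit or range.

## Working session

There is one attempt and no reset: what is moved stays moved. The work goes in short steps, Python scripts to look and compute and a tool call to move; the robot and the scene stay as the last step left them, time stands still between calls to the robot, and variables do not carry over. Pictures are saved under pics/ and viewed, at most 10 in all, crops included, and the job is handed in when it is done.

Besides the shell and the picture viewer there is one more tool, called after "Request:" as name(argument=value, ...) on one line, values as JSON. servo_tool: Moves the arm, as the interface text tells. Its arguments: {"type":"object","properties":{"deltas":{"type":"array"},"newtons":{"type":"number"}},"required":["deltas"]}

```bash
ls; mkdir -p pics; python3 - <<'E'
from workcell import *
import cv2, numpy as np
s=state();print(s['time_s'],s['tool_pos'],s['tool_rot'],s['grip_width'],tcp_to_grasp)
a=get_image('scene');b=get_image('top')
cv2.imwrite('pics/a.png',a[:,:,::-1]);cv2.imwrite('pics/b.png',b[:,:,::-1])
for n in ['scene','top']:
    c=camera_info(n);print(n,c)
for l in ['coil','board','plate']:
    for d in find_in(l,'top'): print(l,d)
E
```

```text
pics
0.0 [0.27596991 0.58789581 0.22144545] [[-9.05278610e-01  4.24817773e-01 -7.05929618e-04]
 [ 4.24818342e-01  9.05276844e-01 -1.79237453e-03]
 [-1.22370820e-04 -1.92249017e-03 -9.99998145e-01]] 0.08746803073252302 0.0187
scene {'K': array([[385.7880128 ,   0.        , 279.66621104],
       [  0.        , 385.7880128 , 208.30457035],
       [  0.        ,   0.        ,   1.        ]]), 'eye': array([-0.09439117, -0.81309735,  0.74107519]), 'rotation': array([[ 0.82414228,  0.3408865 , -0.45231173],
       [-0.56609004,  0.47009186, -0.67716742],
       [-0.01820916,  0.81413146,  0.58039503]])}
top {'K': array([[533.87668839,   0.        , 270.77765692],
       [  0.        , 533.87668839, 218.87046467],
       [  0.        ,   0.        ,   1.        ]]), 'eye': array([-0.74186047, -0.57754961,  1.68219888]), 'rotation': array([[ 0.41642456,  0.70755377, -0.57092753],
       [-0.90916354,  0.32649202, -0.25850456],
       [ 0.00349741,  0.62671414,  0.77924139]])}
coil {'bbox': [351.9, 220.4, 372.7, 245.2], 'score': 0.76}
coil {'bbox': [231.0, 180.2, 254.6, 199.7], 'score': 0.51}
coil {'bbox': [321.0, 234.5, 334.3, 250.6], 'score': 0.49}
board {'bbox': [140.3, 184.9, 155.7, 210.8], 'score': 0.65}
board {'bbox': [309.9, 235.1, 338.9, 257.0], 'score': 0.51}
plate {'bbox': [193.9, 185.7, 222.0, 218.4], 'score': 0.87}
```

View pics/a.png

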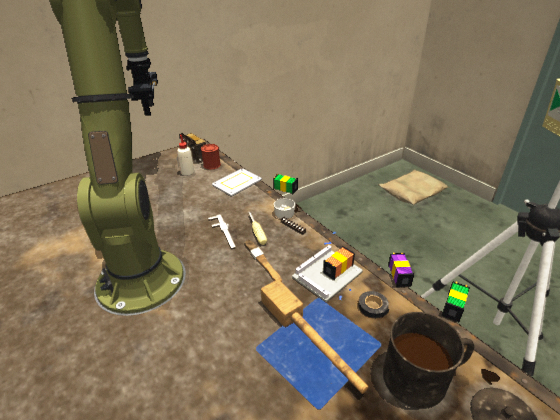

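View pics/b.png

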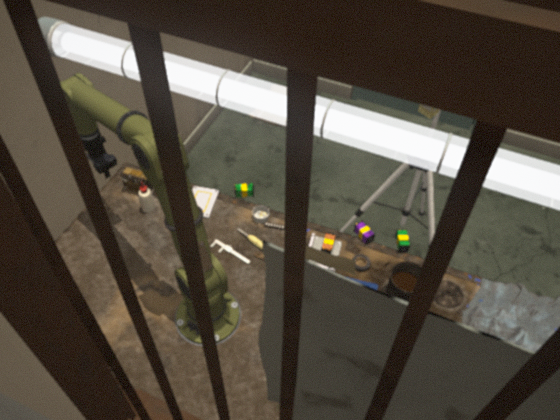

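The scene picture shows the copper coil at about (339,263) on the grey board (328,270), and the plate with its yellow outline at (237,181). The green and purple blocks are look-alikes. The top view is mostly barred off.

```bash
cat > h.py <<'E'
from workcell import *
import cv2, numpy as np
def ray(c,px,z):
    K=c['K'];px=np.atleast_2d(px).astype(float)
    d=c.get('dist')
    p=np.c_[(px[:,0]-K[0,2])/K[0,0],-(px[:,1]-K[1,2])/K[1,1],-np.ones(len(px))]@np.array(c['rotation']).T
    e=np.array(c['eye']);return e+p*((z-e[2])/p[:,2])[:,None]
def proj(c,P):
    q=(np.atleast_2d(P)-c['eye'])@np.array(c['rotation'])
    K=c['K'];return np.c_[K[0,0]*q[:,0]/-q[:,2]+K[0,2],K[1,1]*q[:,1]/q[:,2]+K[1,2]]
def goto(p,yaw=None,):
    """offset in tool axes & yaw turn (about tool z) for TCP p, tool y-axis direction angle yaw in world"""
    s=state();R=np.array(s['tool_rot']);off=R.T@(np.array(p)-s['tool_pos'])
    t=None
    if yaw is not None:
        cur=np.arctan2(R[1,1],R[0,1]); t=-((yaw-cur+np.pi/2)%np.pi-np.pi/2) # tool z down
    return np.round(off,4),t
E
python3 - <<'E'
from h import *
c=camera_info('scene');print(c.keys(),camera_info('wrist'))
print(ray(c,[[339,263],],.033),ray(c,[[328,270],[237,181]],.01))
get_image('scene')
for l in ['coil','board','plate','varnish_tin','flux_bottle','tape_black']:
    for d in trace(l,'scene'):
        m=d['mask'];ys,xs=np.nonzero(m);print(l,d['score'],d['bbox'],ray(c,[xs.mean(),ys.mean()],.01))
        if l in('board','plate'):
            print(cv2.minAreaRect(ray(c,np.c_[xs,ys],.01)[:,:2].astype(np.float32)*1000))
print(state()['time_s'])
E
```

```text
dict_keys(['K', 'eye', 'rotation']) {'K': array([[321.1388352 ,   0.        , 279.96835302],
       [  0.        , 321.1388352 , 211.26336336],
       [  0.        ,   0.        ,   1.        ]]), 'eye': array([0.21205817, 0.61711649, 0.3832942 ]), 'rotation': array([[ 0.42492217, -0.87360674, -0.23717592],
       [ 0.90522933,  0.40978614,  0.11240635],
       [-0.00100754, -0.26246255,  0.96494165]])}
[[ 0.44352648 -0.28255699  0.033     ]] [[ 0.41945299 -0.26847012  0.01      ]
 [ 0.446506    0.27215144  0.01      ]]
coil 0.95 [390.4, 254.1, 416.1, 287.9] [[ 0.57502922 -0.38020319  0.01      ]]
coil 0.86 [325.2, 246.2, 353.3, 283.3] [[ 0.45954978 -0.26250605  0.01      ]]
coil 0.82 [275.8, 177.2, 298.7, 195.3] [[0.57507496 0.15738582 0.01      ]]
coil 0.74 [441.6, 285.6, 470.1, 324.1] [[ 0.5981936  -0.52925018  0.01      ]]
board 0.61 [291.8, 244.3, 364.2, 302.2] [[ 0.39410225 -0.27799952  0.01      ]]
((413.3673095703125, -270.4768981933594), (163.95220947265625, 134.52101135253906), 9.10886001586914)
plate 0.66 [211.9, 166.6, 261.9, 193.2] [[0.44206766 0.26830646 0.01      ]]
((445.1495361328125, 269.9051818847656), (160.9844512939453, 118.84114837646484), 12.210866928100586)
varnish_tin 0.8 [202.0, 142.9, 222.4, 171.6] [[0.45361142 0.50318173 0.01      ]]
flux_bottle 0.91 [179.5, 137.1, 189.0, 173.2] [[0.35725155 0.54315982 0.01      ]]
flux_bottle 0.33 [322.5, 249.0, 354.2, 278.0] [[ 0.45944616 -0.26234373  0.01      ]]
tape_black 0.85 [360.2, 292.9, 388.9, 318.5] [[ 0.43150593 -0.42041457  0.01      ]]
0.6
```

Request:
servo_tool(deltas=[{"offset":[-0.288,-0.216,-0.05],"turn":[0,0,0],"claw":1},{"offset":[-0.288,-0.216,-0.05],"turn":[0,0,0],"claw":1},{"offset":[-0.288,-0.216,-0.05],"turn":[0,0,0],"claw":1},{"offset":[-0.288,-0.216,-0.05],"turn":[0,0,0],"claw":1},{"offset":[-0.288,-0.216,-0.05],"turn":[0,0,0],"claw":1},{"offset":[-0.288,-0.216,-0.05],"turn":[0,0,0],"claw":1},{"offset":[-0.288,-0.216,-0.05],"turn":[0,0,0],"claw":1},{"offset":[-0.288,-0.216,-0.05],"turn":[0,0,0],"claw":1},{"offset":[-0.288,-0.216,-0.05],"turn":[0,0,0],"claw":1},{"offset":[-0.288,-0.216,-0.05],"turn":[0,0,0],"claw":1},{"offset":[-0.288,-0.216,-0.05],"turn":[0,0,0],"claw":1},{"offset":[-0.288,-0.216,-0.05],"turn":[0,0,0],"claw":1}])

```text
time_s: 1.6
tool_pos: [0.4446, 0.2713, 0.2726]
tool_rot: [[-0.906, 0.424, -0.0], [0.424, 0.906, 0.001], [0.001, 0.001, -1.0]]
contact_force: [-0.5, 0.3, 0.3]
grip_width: 0.0867
grip_force: 0.0
```

```bash
python3 - <<'E'
from h import *
c=camera_info('wrist');a=get_image('wrist');cv2.imwrite('pics/c.png',a[:,:,::-1])
np.savez('pics/c.npz',**c)
print(state()['tool_pos'],state()['time_s'])
for d in trace('plate','wrist'):
    ys,xs=np.nonzero(d['mask']);print(d['score'],d['bbox'],cv2.minAreaRect(ray(c,np.c_[xs,ys],.01)[:,:2].astype(np.float32)*1000))
hsv=cv2.cvtColor(a,cv2.COLOR_RGB2HSV)
d=trace('plate','wrist')[0]
m=((hsv[...,0]>18)&(hsv[...,0]<36)&(hsv[...,1]>100)&(hsv[...,2]>100)&cv2.dilate(d['mask'].astype(np.uint8),np.ones((5,5))).astype(bool))
ys,xs=np.nonzero(m);print(m.sum(),cv2.minAreaRect(ray(c,np.c_[xs,ys],.01)[:,:2].astype(np.float32)*1000))
E
```

```text
[0.44424843 0.27192643 0.27244599] 1.65
0.55 [220.3, 110.3, 351.4, 246.4] ((449.345703125, 276.6679382324219), (150.3577423095703, 110.37518310546875), 11.92325210571289)
443 ((449.3668212890625, 277.2486572265625), (102.73418426513672, 63.33148193359375), 12.573307037353516)
```

View pics/c.png

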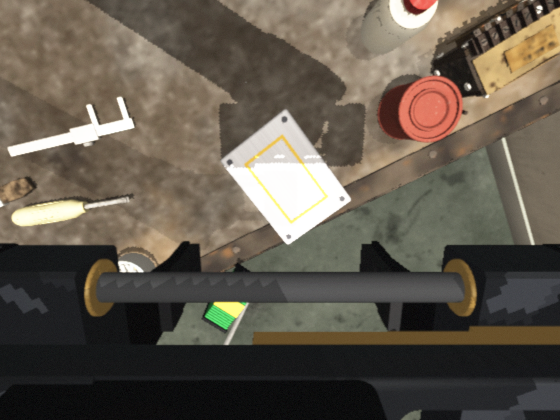

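The plate is at (285,178) px: rectangle 150x110 mm centred at (0.449, 0.277), with its long axis 12.2° from world x, matching the given size. Next is the board.

Request:
servo_tool(deltas=[{"offset":[-0.164,-0.221,0],"turn":[0,0,0],"claw":1},{"offset":[-0.164,-0.221,0],"turn":[0,0,0],"claw":1},{"offset":[-0.164,-0.221,0],"turn":[0,0,0],"claw":1},{"offset":[-0.164,-0.221,0],"turn":[0,0,0],"claw":1},{"offset":[-0.164,-0.221,0],"turn":[0,0,0],"claw":1},{"offset":[-0.164,-0.221,0],"turn":[0,0,0],"claw":1},{"offset":[-0.164,-0.221,0],"turn":[0,0,0],"claw":1},{"offset":[-0.164,-0.221,0],"turn":[0,0,0],"claw":1}])

```text
time_s: 2.42
tool_pos: [0.5003, -0.0054, 0.2728]
tool_rot: [[-0.902, 0.432, 0.001], [0.432, 0.902, -0.003], [-0.002, -0.002, -1.0]]
contact_force: [-0.5, 0.5, 0.5]
grip_width: 0.0871
grip_force: 0.0
```

Request:
servo_tool(deltas=[{"offset":[-0.043,-0.28,0],"turn":[0,0,0],"claw":1},{"offset":[-0.043,-0.28,0],"turn":[0,0,0],"claw":1},{"offset":[-0.043,-0.28,0],"turn":[0,0,0],"claw":1},{"offset":[-0.043,-0.28,0],"turn":[0,0,0],"claw":1},{"offset":[-0.043,-0.28,0],"turn":[0,0,0],"claw":1},{"offset":[-0.043,-0.28,0],"turn":[0,0,0],"claw":1},{"offset":[-0.043,-0.28,0],"turn":[0,0,0],"claw":1},{"offset":[-0.043,-0.28,0],"turn":[0,0,0],"claw":1},{"offset":[-0.043,-0.28,0],"turn":[0,0,0],"claw":1},{"offset":[-0.043,-0.28,0],"turn":[0,0,0],"claw":1}])

```text
time_s: 3.25
tool_pos: [0.4207, -0.269, 0.2723]
tool_rot: [[-0.906, 0.423, -0.0], [0.423, 0.906, 0.001], [0.0, 0.001, -1.0]]
contact_force: [0.1, 0.1, 0.3]
grip_width: 0.0871
grip_force: 0.0
```

```bash
python3 - <<'E'
from h import *
c=camera_info('wrist');a=get_image('wrist');cv2.imwrite('pics/d0.png',a[:,:,::-1])
np.savez('pics/d.npz',**c)
cv2.imwrite('pics/d.png',cv2.resize(a[40:260,120:440,::-1],None,fx=2.5,fy=2.5,interpolation=cv2.INTER_CUBIC))
print(state()['tool_pos'],state()['time_s'],state()['qpos'])
for l in ['board','coil']:
  for d in trace(l,'wrist'):
    ys,xs=np.nonzero(d['mask']);z=.01 if l=='board' else .056
    print(l,d['score'],d['bbox'],cv2.minAreaRect(ray(c,np.c_[xs,ys],z)[:,:2].astype(np.float32)*1000))
E
```

```text
[ 0.42088568 -0.26856626  0.2722804 ] 3.3 [-0.25694813 -0.05878337  0.74983485  1.76084329  0.0399566   1.42452065
  1.6220784 ]
board 0.8 [203.8, 104.9, 340.5, 240.2] ((414.25994873046875, -276.1770324707031), (149.80389404296875, 121.4830093383789), 9.0109224319458)
coil 0.79 [214.8, 302.5, 277.7, 330.0] ((557.8383178710938, -384.51727294921875), (77.5562973022461, 39.89757537841797), 57.915924072265625)
coil 0.73 [203.9, 102.8, 343.0, 241.1] ((408.3657531738281, -272.85888671875), (135.78550720214844, 109.49383544921875), 8.95726203918457)
coil 0.69 [157.2, 331.1, 186.3, 345.4] ((548.6201782226562, -495.8905029296875), (37.408660888671875, 20.532764434814453), 68.30316925048828)
coil 0.59 [247.8, 169.1, 310.5, 239.6] ((441.46453857421875, -281.8723449707031), (84.7535171508789, 42.913700103759766), 8.215136528015137)
```

View pics/d.png

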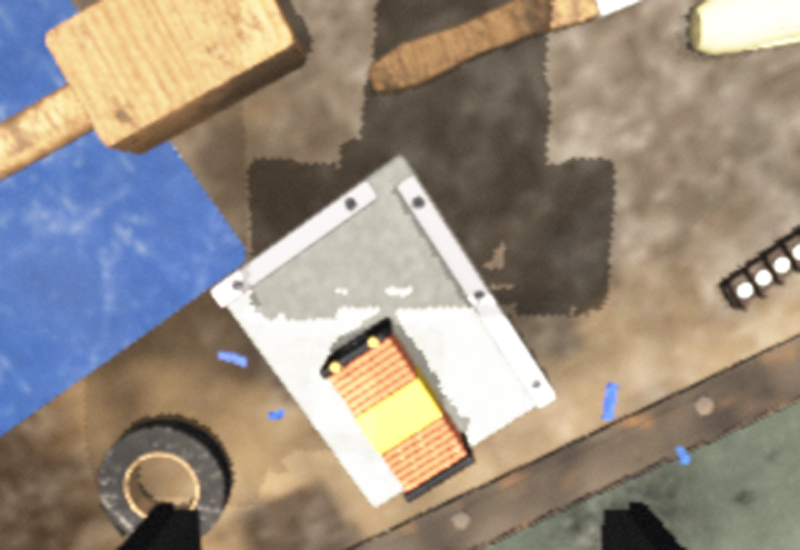

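The picture shows the copper coil at about (400,410) in the crop, with the tape roll to its left. The long fence is on the right (world +y) edge and the short fence on the upper-left (world −x) edge. The board measures 150x121 mm, centred at (0.414,−0.276); its +x points at 99° and its +y at 189°. I'll take a closer look at the coil with the yaw aligned.

Request:
servo_tool(deltas=[{"offset":[-0.027,-0.003,0.12],"turn":[0,0,-0.1],"claw":1},{"offset":[-0.027,-0.003,0.12],"turn":[0,0,-0.2],"claw":1},{"offset":[-0.027,-0.003,0.12],"turn":[0,0,-0.3],"claw":1},{"offset":[-0.027,-0.003,0.12],"turn":[0,0,-0.4],"claw":1},{"offset":[-0.027,-0.003,0.12],"turn":[0,0,-0.5],"claw":1},{"offset":[-0.027,-0.003,0.12],"turn":[0,0,-0.594],"claw":1},{"offset":[-0.027,-0.003,0.12],"turn":[0,0,-0.594],"claw":1},{"offset":[-0.027,-0.003,0.12],"turn":[0,0,-0.594],"claw":1},{"offset":[-0.027,-0.003,0.12],"turn":[0,0,-0.594],"claw":1}])

```text
time_s: 4.15
tool_pos: [0.4433, -0.2844, 0.1527]
tool_rot: [[-0.988, -0.154, 0.0], [-0.154, 0.988, 0.0], [-0.0, 0.0, -1.0]]
contact_force: [0.5, 0.1, 0.9]
grip_width: 0.087
grip_force: 0.0
```

```bash
python3 - <<'E'
from h import *
c=camera_info('wrist');a=get_image('wrist')
np.savez('pics/e.npz',**c)
s=state();R=s['tool_rot'];print(s['tool_pos'],s['time_s'],np.degrees(np.arctan2(R[1,1],R[0,1])))
r=[]
for l in ['board','coil']:
  for d in trace(l,'wrist'):
    ys,xs=np.nonzero(d['mask']);z=.01 if l=='board' else .056
    print(l,d['score'],d['bbox'],cv2.minAreaRect(ray(c,np.c_[xs,ys],z)[:,:2].astype(np.float32)*1000))
# overlay of predicted coil top (given guess), board outline & fence lines
def rect(cx,cy,yaw,w,h,z):
    u=np.array([np.cos(yaw),np.sin(yaw)]);v=np.array([-u[1],u[0]])
    return np.array([[*(np.array([cx,cy])+i*u*w/2+j*v*h/2),z] for i,j in((-1,-1),(1,-1),(1,1),(-1,1))])
b=a[:,:,::-1].copy();cv2.imwrite('pics/e0.png',b)
b=cv2.resize(b,None,fx=1.4,fy=1.4,interpolation=cv2.INTER_CUBIC)
for P,col in((rect(.4143,-.2762,np.radians(99),.12,.15,.01),(255,0,0)),(rect(.444,-.283,np.radians(99),.04,.08,.056),(0,255,0))):
    cv2.polylines(b,[np.int32(np.round(proj(c,P)*1.4))],True,col,1)
cv2.imwrite('pics/e.png',b)
E
```

```text
[ 0.44324324 -0.2845909   0.15269835] 4.2 98.84822738744046
board 0.86 [229.4, 89.9, 364.5, 246.3] ((414.88470458984375, -274.73370361328125), (152.03421020507812, 121.71902465820312), 9.251758575439453)
board 0.24 [259.1, 160.1, 308.8, 258.2] ((453.2265625, -280.9698486328125), (99.8424072265625, 46.420021057128906), 7.898063659667969)
coil 0.93 [137.7, 258.6, 208.7, 344.1] ((545.7936401367188, -376.9582214355469), (76.63130187988281, 54.405311584472656), 54.56322479248047)
coil 0.63 [261.9, 162.7, 309.8, 257.1] ((441.5599365234375, -283.7485046386719), (83.80581665039062, 38.91521453857422), 8.150279998779297)
```

View pics/e.png

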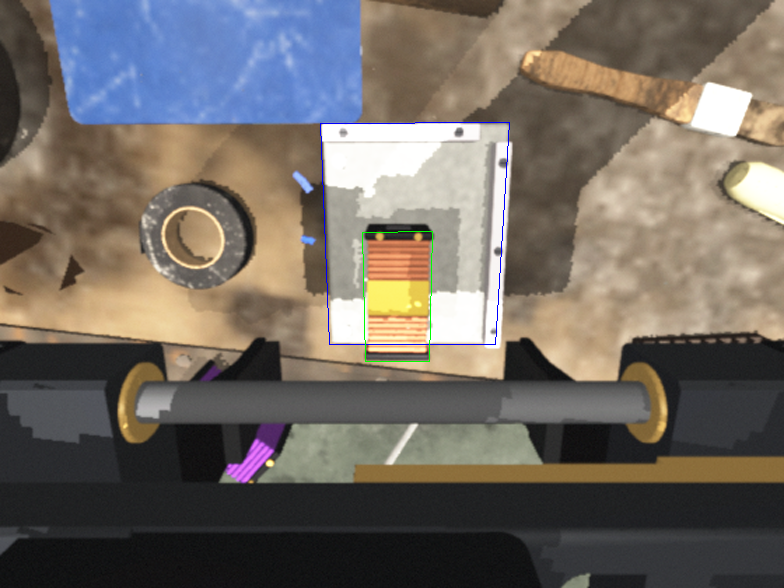

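The predicted outlines fit: coil top at (398,295) and board at (415,235) in the enlarged picture. The coil is centred near (0.444,−0.284) between the fingers. I'll go down, keeping the tips above the fence tops, and grip lightly.

Request:
servo_tool(deltas=[{"offset":[0,0,0.04],"turn":[0,0,0],"claw":1},{"offset":[0,0,0.08],"turn":[0,0,0],"claw":1},{"offset":[0,0,0.105],"turn":[0,0,0],"claw":1},{"offset":[0,0,0.12],"turn":[0,0,0],"claw":1},{"offset":[0,0,0.12],"turn":[0,0,0],"claw":1},{"offset":[0,0,0.12],"turn":[0,0,0],"claw":1},{"offset":[0,0,0.12],"turn":[0,0,0],"claw":0.7},{"offset":[0,0,0.12],"turn":[0,0,0],"claw":0.5},{"offset":[0,0,0.12],"turn":[0,0,0],"claw":0.3},{"offset":[0,0,0.12],"turn":[0,0,0],"claw":0.3},{"offset":[0,0,0.12],"turn":[0,0,0],"claw":0.3},{"offset":[0,0,0.12],"turn":[0,0,0],"claw":0.3}], newtons=6)

```text
time_s: 5.3
tool_pos: [0.4431, -0.2852, 0.033]
tool_rot: [[-0.988, -0.155, 0.001], [-0.155, 0.988, 0.0], [-0.001, -0.0, -1.0]]
contact_force: [0.7, -0.1, 0.6]
grip_width: 0.0547
grip_force: 0.0
```

Request:
servo_tool(deltas=[{"offset":[0,0,0],"turn":[0,0,0],"claw":0.3},{"offset":[0,0,0],"turn":[0,0,0],"claw":0.3},{"offset":[0,0,0],"turn":[0,0,0],"claw":0.3},{"offset":[0,0,0],"turn":[0,0,0],"claw":0.3},{"offset":[0,0,0],"turn":[0,0,0],"claw":0.3},{"offset":[0,0,0],"turn":[0,0,0],"claw":0.3}])

```text
time_s: 5.8
tool_pos: [0.4428, -0.2844, 0.0325]
tool_rot: [[-0.988, -0.155, -0.0], [-0.155, 0.988, 0.001], [0.0, 0.001, -1.0]]
contact_force: [-1.3, 3.5, 3.0]
grip_width: 0.0369
grip_force: 6.0
```

Request:
servo_tool(deltas=[{"offset":[0.008,0.006,0],"turn":[0,0,0],"claw":0.3},{"offset":[0.016,0.012,0],"turn":[0,0,0],"claw":0.3},{"offset":[0.024,0.018,0],"turn":[0,0,0],"claw":0.3},{"offset":[0.032,0.024,0],"turn":[0,0,0],"claw":0.3},{"offset":[0.038,0.03,0],"turn":[0,0,0],"claw":0.3},{"offset":[0.044,0.035,0],"turn":[0,0,0],"claw":0.3},{"offset":[0.044,0.035,0],"turn":[0,0,0],"claw":0.3},{"offset":[0.044,0.035,0],"turn":[0,0,0],"claw":0.3}])

```text
time_s: 6.47
tool_pos: [0.393, -0.2565, 0.0324]
tool_rot: [[-0.988, -0.155, -0.001], [-0.155, 0.988, 0.002], [0.001, 0.002, -1.0]]
contact_force: [-1.0, 0.4, -0.9]
grip_width: 0.037
grip_force: 6.0
```

Request:
servo_tool(deltas=[{"offset":[0,0.001,0],"turn":[0,0,0],"claw":0.3},{"offset":[0,0.002,0],"turn":[0,0,0],"claw":0.3},{"offset":[0,0.003,0],"turn":[0,0,0],"claw":0.3},{"offset":[0,0.004,0],"turn":[0,0,0],"claw":0.3},{"offset":[0,0.004,0],"turn":[0,0,0],"claw":0.3}])

```text
time_s: 6.88
tool_pos: [0.3934, -0.2532, 0.0324]
tool_rot: [[-0.988, -0.155, -0.0], [-0.155, 0.988, 0.0], [0.0, 0.0, -1.0]]
contact_force: [-0.1, -0.6, -2.9]
grip_width: 0.037
grip_force: 6.0
```

Request:
servo_tool(deltas=[{"offset":[0,0.001,0],"turn":[0,0,0],"claw":0.3},{"offset":[0,0.002,0],"turn":[0,0,0],"claw":0.3},{"offset":[0,0.002,0],"turn":[0,0,0],"claw":0.3},{"offset":[0,0.002,0],"turn":[0,0,0],"claw":0.3}])

```text
time_s: 7.22
tool_pos: [0.393, -0.2513, 0.0325]
tool_rot: [[-0.988, -0.155, -0.0], [-0.155, 0.988, 0.0], [0.0, 0.0, -1.0]]
contact_force: [-0.0, -0.9, -2.4]
grip_width: 0.0372
grip_force: 6.0
```

Request:
servo_tool(deltas=[{"offset":[0.001,0,0],"turn":[0,0,0],"claw":0.3},{"offset":[0.002,0,0],"turn":[0,0,0],"claw":0.3},{"offset":[0.003,0,0],"turn":[0,0,0],"claw":0.3},{"offset":[0.004,0,0],"turn":[0,0,0],"claw":0.3},{"offset":[0.005,0,0],"turn":[0,0,0],"claw":0.3},{"offset":[0.005,0,0],"turn":[0,0,0],"claw":0.3}])

```text
time_s: 7.72
tool_pos: [0.3878, -0.2522, 0.0325]
tool_rot: [[-0.988, -0.154, -0.0], [-0.154, 0.988, 0.0], [0.0, 0.0, -1.0]]
contact_force: [0.2, -0.4, -2.9]
grip_width: 0.0367
grip_force: 6.0
```

Request:
servo_tool(deltas=[{"offset":[0,0.001,0],"turn":[0,0,0],"claw":0.3},{"offset":[0,0.002,0],"turn":[0,0,0],"claw":0.3},{"offset":[0,0.002,0],"turn":[0,0,0],"claw":0.3},{"offset":[0,0.002,0],"turn":[0,0,0],"claw":0.3}])

```text
time_s: 8.05
tool_pos: [0.3879, -0.2501, 0.0325]
tool_rot: [[-0.988, -0.155, 0.0], [-0.155, 0.988, 0.0], [-0.0, 0.0, -1.0]]
contact_force: [-0.2, -0.6, -3.2]
grip_width: 0.0371
grip_force: 6.0
```

Request:
servo_tool(deltas=[{"offset":[0.001,0,0],"turn":[0,0,0],"claw":0.3},{"offset":[0.002,0,0],"turn":[0,0,0],"claw":0.3},{"offset":[0.003,0,0],"turn":[0,0,0],"claw":0.3},{"offset":[0.003,0,0],"turn":[0,0,0],"claw":0.3},{"offset":[0.003,0,0],"turn":[0,0,0],"claw":0.3}])

```text
time_s: 8.47
tool_pos: [0.3851, -0.2507, 0.0327]
tool_rot: [[-0.988, -0.155, 0.001], [-0.155, 0.988, -0.0], [-0.001, -0.0, -1.0]]
contact_force: [1.0, 0.3, -4.5]
grip_width: 0.0368
grip_force: 6.0
```

Request:
servo_tool(deltas=[{"offset":[0,0.001,0],"turn":[0,0,0],"claw":0.3},{"offset":[0,0.002,0],"turn":[0,0,0],"claw":0.3},{"offset":[0,0.003,0],"turn":[0,0,0],"claw":0.3},{"offset":[0,0.003,0],"turn":[0,0,0],"claw":0.3},{"offset":[0,0.003,0],"turn":[0,0,0],"claw":0.3}])

```text
time_s: 8.88
tool_pos: [0.385, -0.2494, 0.0331]
tool_rot: [[-0.988, -0.154, 0.002], [-0.154, 0.988, -0.003], [-0.001, -0.003, -1.0]]
contact_force: [1.6, -4.9, -3.8]
grip_width: 0.0371
grip_force: 6.0
```

```bash
python3 - <<'E'
from h import *
c=camera_info('wrist');a=get_image('wrist')
b=a[70:270,200:400,::-1];cv2.imwrite('pics/f.png',cv2.resize(b,None,fx=3,fy=3,interpolation=cv2.INTER_CUBIC))
print(state()['tool_pos'],state()['contact_force'],state()['time_s'])
E
```

```text
[ 0.38502594 -0.24937861  0.03306331] [ 1.26333467 -3.95819812 -3.42157309] 8.9333
```

View pics/f.png

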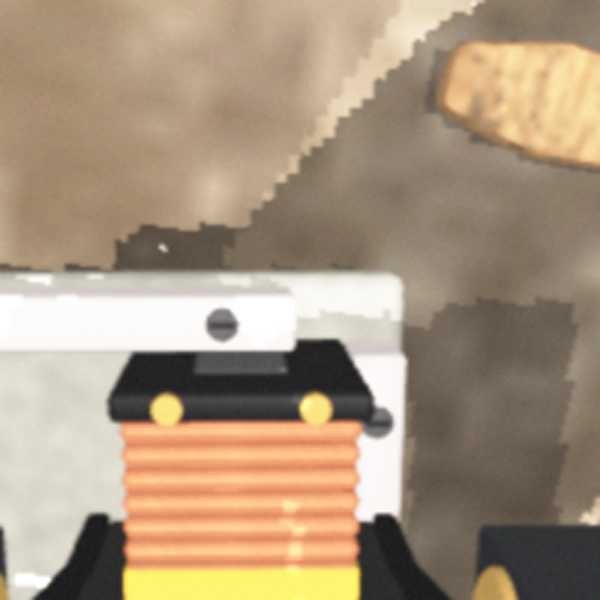

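Request:
servo_tool(deltas=[{"offset":[0.001,0,0],"turn":[0,0,0],"claw":0.3},{"offset":[0.002,0,0],"turn":[0,0,0],"claw":0.3},{"offset":[0.003,0,0],"turn":[0,0,0],"claw":0.3},{"offset":[0.003,0,0],"turn":[0,0,0],"claw":0.3}])

```text
time_s: 9.27
tool_pos: [0.3845, -0.2494, 0.0337]
tool_rot: [[-0.988, -0.155, 0.006], [-0.155, 0.988, -0.003], [-0.006, -0.004, -1.0]]
contact_force: [6.1, -4.3, -3.8]
grip_width: 0.037
grip_force: 6.0
```

Both fences are being touched (reaction +6 N along x, −4 N along y). I'll ease off and release.

Request:
servo_tool(deltas=[{"offset":[-0.003,-0.001,0],"turn":[0,0,0],"claw":0.3},{"offset":[-0.003,-0.001,0],"turn":[0,0,0],"claw":0.35},{"offset":[-0.003,-0.002,0],"turn":[0,0,0],"claw":0.8},{"offset":[-0.003,-0.002,0],"turn":[0,0,0],"claw":0.8},{"offset":[-0.003,-0.002,0],"turn":[0,0,0],"claw":0.8},{"offset":[-0.003,-0.002,0],"turn":[0,0,0],"claw":0.8},{"offset":[-0.003,-0.002,-0.03],"turn":[0,0,0],"claw":0.8},{"offset":[-0.003,-0.002,-0.07],"turn":[0,0,0],"claw":0.8},{"offset":[-0.003,-0.002,-0.1],"turn":[0,0,0],"claw":0.8},{"offset":[-0.003,-0.002,-0.12],"turn":[0,0,0],"claw":0.8},{"offset":[-0.003,-0.002,-0.12],"turn":[0,0,0],"claw":0.8}])

```text
time_s: 10.18
tool_pos: [0.3873, -0.2508, 0.1568]
tool_rot: [[-0.988, -0.155, 0.008], [-0.155, 0.988, -0.001], [-0.008, -0.002, -1.0]]
contact_force: [0.3, -0.7, 0.4]
grip_width: 0.0693
grip_force: 0.0
```

```bash
python3 - <<'E'
from h import *
c=camera_info('wrist');a=get_image('wrist')
b=a[70:270,180:380,::-1];cv2.imwrite('pics/g.png',cv2.resize(b,None,fx=3,fy=3,interpolation=cv2.INTER_CUBIC))
s=state();print(s['tool_pos'],s['contact_force'],s['time_s'],s['grip_width'])
for l in ['board','coil']:
  for d in trace(l,'wrist'):
    ys,xs=np.nonzero(d['mask']);z=.01 if l=='board' else .056
    print(l,d['score'],d['bbox'],cv2.minAreaRect(ray(c,np.c_[xs,ys],z)[:,:2].astype(np.float32)*1000))
E
```

```text
[ 0.38610355 -0.25002951  0.15459775] [-0.30750342  0.70387138 -0.75978073] 10.2333 0.06901793022446646
board 0.62 [186.3, 146.9, 314.7, 269.3] ((405.6785583496094, -277.9644775390625), (132.76858520507812, 121.64717864990234), 9.454706192016602)
coil 0.63 [258.2, 158.5, 307.8, 253.4] ((384.98565673828125, -251.94387817382812), (82.79925537109375, 39.44169235229492), 9.1378812789917)
```

View pics/g.png

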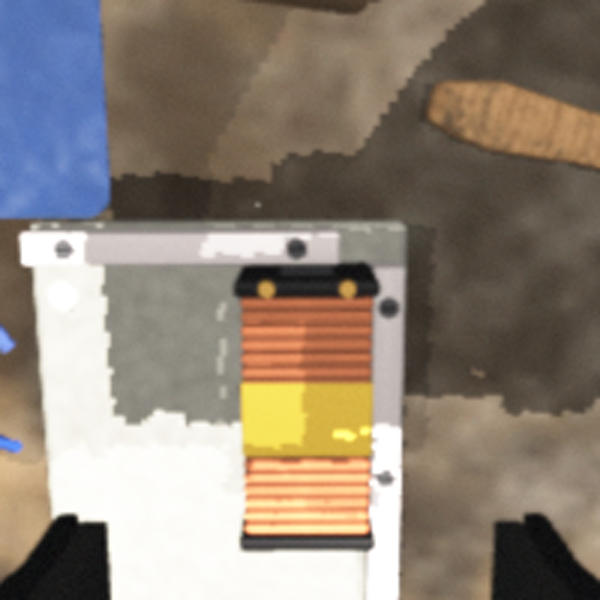

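The coil looks flush in the corner (fence edges at row 265 and column 375). To be sure it is seated, I'll nudge it gently and low with shut fingers: first the side, then the end.

Request:
servo_tool(deltas=[{"offset":[0,-0.035,0],"turn":[0,0,0],"claw":0.5},{"offset":[0,-0.07,0],"turn":[0,0,0],"claw":0.2},{"offset":[0,-0.07,0],"turn":[0,0,0],"claw":0},{"offset":[0,-0.07,0.035],"turn":[0,0,0],"claw":0},{"offset":[0,-0.07,0.07],"turn":[0,0,0],"claw":0},{"offset":[0,-0.07,0.1],"turn":[0,0,0],"claw":0},{"offset":[0,-0.07,0.12],"turn":[0,0,0],"claw":0},{"offset":[0,-0.07,0.135],"turn":[0,0,0],"claw":0},{"offset":[0,-0.07,0.135],"turn":[0,0,0],"claw":0},{"offset":[0,-0.07,0.135],"turn":[0,0,0],"claw":0},{"offset":[0,-0.06,0.135],"turn":[0,0,0],"claw":0},{"offset":[0,-0.05,0.135],"turn":[0,0,0],"claw":0}])

```text
time_s: 11.33
tool_pos: [0.3926, -0.2994, 0.0184]
tool_rot: [[-0.988, -0.153, 0.001], [-0.153, 0.988, -0.001], [-0.001, -0.001, -1.0]]
contact_force: [0.5, 0.6, -0.1]
grip_width: 0.0023
grip_force: 0.0
```

Request:
servo_tool(deltas=[{"offset":[0,0.003,0],"turn":[0,0,0],"claw":0},{"offset":[0,0.006,0],"turn":[0,0,0],"claw":0},{"offset":[0,0.009,0],"turn":[0,0,0],"claw":0},{"offset":[0,0.011,0],"turn":[0,0,0],"claw":0},{"offset":[0,0.012,0],"turn":[0,0,0],"claw":0},{"offset":[0,0.012,0],"turn":[0,0,0],"claw":0}])

```text
time_s: 11.83
tool_pos: [0.3907, -0.2872, 0.0177]
tool_rot: [[-0.988, -0.155, 0.0], [-0.155, 0.988, 0.0], [-0.0, -0.0, -1.0]]
contact_force: [0.1, -0.2, -0.2]
grip_width: 0.0003
grip_force: 0.0
```

Request:
servo_tool(deltas=[{"offset":[0,0.001,0],"turn":[0,0,0],"claw":0},{"offset":[0,0.002,0],"turn":[0,0,0],"claw":0},{"offset":[0,0.003,0],"turn":[0,0,0],"claw":0},{"offset":[0,0.003,0],"turn":[0,0,0],"claw":0}])

```text
time_s: 12.17
tool_pos: [0.39, -0.2841, 0.0174]
tool_rot: [[-0.988, -0.155, -0.0], [-0.155, 0.988, 0.0], [0.0, 0.0, -1.0]]
contact_force: [0.4, 0.4, 0.4]
grip_width: 0.0004
grip_force: 0.0
```

Request:
servo_tool(deltas=[{"offset":[0,0.001,0],"turn":[0,0,0],"claw":0},{"offset":[0,0.002,0],"turn":[0,0,0],"claw":0},{"offset":[0,0.002,0],"turn":[0,0,0],"claw":0},{"offset":[0,0.002,0],"turn":[0,0,0],"claw":0}])

```text
time_s: 12.5
tool_pos: [0.3898, -0.2822, 0.0175]
tool_rot: [[-0.988, -0.155, 0.0], [-0.155, 0.988, 0.0], [-0.0, 0.0, -1.0]]
contact_force: [0.5, -0.0, -0.3]
grip_width: 0.0007
grip_force: 0.0
```

Request:
servo_tool(deltas=[{"offset":[0,0.001,0],"turn":[0,0,0],"claw":0},{"offset":[0,0.002,0],"turn":[0,0,0],"claw":0},{"offset":[0,0.003,0],"turn":[0,0,0],"claw":0},{"offset":[0,0.003,0],"turn":[0,0,0],"claw":0}])

```text
time_s: 12.83
tool_pos: [0.3895, -0.2802, 0.0179]
tool_rot: [[-0.988, -0.154, 0.001], [-0.154, 0.988, -0.002], [-0.001, -0.002, -1.0]]
contact_force: [-0.5, -3.0, 1.1]
grip_width: 0.0002
grip_force: 1.5
```

Request:
servo_tool(deltas=[{"offset":[0,0.001,0],"turn":[0,0,0],"claw":0},{"offset":[0,0.002,0],"turn":[0,0,0],"claw":0},{"offset":[0,0.003,0],"turn":[0,0,0],"claw":0},{"offset":[0,0.003,0],"turn":[0,0,0],"claw":0}])

```text
time_s: 13.17
tool_pos: [0.3895, -0.2793, 0.0187]
tool_rot: [[-0.988, -0.154, 0.002], [-0.154, 0.988, -0.004], [-0.002, -0.005, -1.0]]
contact_force: [-1.4, -8.0, 3.5]
grip_width: 0.0006
grip_force: 3.9
```

Long side seated (8 N reaction, no travel). Now the end.

Request:
servo_tool(deltas=[{"offset":[0,-0.012,0],"turn":[0,0,0],"claw":0},{"offset":[0,-0.015,-0.035],"turn":[0,0,0],"claw":0},{"offset":[0,-0.015,-0.07],"turn":[0,0,0],"claw":0},{"offset":[0,-0.015,-0.07],"turn":[0,0,0],"claw":0},{"offset":[-0.035,0,-0.07],"turn":[0,0,0],"claw":0},{"offset":[-0.072,0.025,-0.07],"turn":[0,0,0],"claw":0},{"offset":[-0.072,0.025,-0.07],"turn":[0,0,0],"claw":0},{"offset":[-0.072,0.025,-0.07],"turn":[0,0,0],"claw":0},{"offset":[-0.072,0.025,-0.035],"turn":[0,0,0],"claw":0},{"offset":[-0.072,0.025,-0.01],"turn":[0,0,0],"claw":0},{"offset":[-0.072,0.025,0],"turn":[0,0,0],"claw":0},{"offset":[-0.072,0.025,0],"turn":[0,0,0],"claw":0}])

```text
time_s: 14.17
tool_pos: [0.453, -0.24, 0.0152]
tool_rot: [[-0.988, -0.153, -0.006], [-0.153, 0.988, 0.002], [0.006, 0.002, -1.0]]
contact_force: [-0.6, 0.4, 0.3]
grip_width: 0.0003
grip_force: 0.0
```

Request:
servo_tool(deltas=[{"offset":[0.004,0,0],"turn":[0,0,0],"claw":0},{"offset":[0.008,0,0],"turn":[0,0,0],"claw":0},{"offset":[0.01,0,0],"turn":[0,0,0],"claw":0},{"offset":[0.01,0,0],"turn":[0,0,0],"claw":0}])

```text
time_s: 14.5
tool_pos: [0.4463, -0.2427, 0.0187]
tool_rot: [[-0.988, -0.154, 0.002], [-0.154, 0.988, 0.0], [-0.002, -0.0, -1.0]]
contact_force: [-0.1, 0.1, 0.3]
grip_width: 0.0003
grip_force: 0.0
```

Request:
servo_tool(deltas=[{"offset":[0.002,0,0],"turn":[0,0,0],"claw":0},{"offset":[0.004,0,0],"turn":[0,0,0],"claw":0},{"offset":[0.006,0,0],"turn":[0,0,0],"claw":0},{"offset":[0.007,0,0],"turn":[0,0,0],"claw":0},{"offset":[0.007,0,0],"turn":[0,0,0],"claw":0}])

```text
time_s: 14.92
tool_pos: [0.4391, -0.2432, 0.0176]
tool_rot: [[-0.988, -0.154, 0.0], [-0.154, 0.988, 0.0], [-0.0, 0.0, -1.0]]
contact_force: [-0.2, -0.2, 0.4]
grip_width: 0.0004
grip_force: 0.0
```

Request:
servo_tool(deltas=[{"offset":[0.001,0,0],"turn":[0,0,0],"claw":0},{"offset":[0.002,0,0],"turn":[0,0,0],"claw":0},{"offset":[0.003,0,0],"turn":[0,0,0],"claw":0},{"offset":[0.003,0,0],"turn":[0,0,0],"claw":0}])

```text
time_s: 15.25
tool_pos: [0.4369, -0.2436, 0.0177]
tool_rot: [[-0.988, -0.155, 0.001], [-0.155, 0.988, -0.0], [-0.001, -0.0, -1.0]]
contact_force: [1.7, 0.7, -1.9]
grip_width: 0.0004
grip_force: 0.9
```

Request:
servo_tool(deltas=[{"offset":[0.001,0,0],"turn":[0,0,0],"claw":0},{"offset":[0.002,0,0],"turn":[0,0,0],"claw":0},{"offset":[0.003,0,0],"turn":[0,0,0],"claw":0},{"offset":[0.003,0,0],"turn":[0,0,0],"claw":0}])

```text
time_s: 15.58
tool_pos: [0.4368, -0.2435, 0.0185]
tool_rot: [[-0.988, -0.156, 0.006], [-0.156, 0.988, -0.0], [-0.006, -0.001, -1.0]]
contact_force: [7.5, 1.0, -2.1]
grip_width: 0.0003
grip_force: 3.8
```

The end is seated too (7.5 N, no travel). I'll withdraw and regrip from above.

Request:
servo_tool(deltas=[{"offset":[-0.015,0,0],"turn":[0,0,0],"claw":0},{"offset":[-0.02,0,-0.03],"turn":[0,0,0],"claw":0},{"offset":[-0.02,0,-0.07],"turn":[0,0,0],"claw":0.3},{"offset":[-0.02,0,-0.1],"turn":[0,0,0],"claw":0.8},{"offset":[0.015,0,-0.1],"turn":[0,0,0],"claw":0.8},{"offset":[0.047,0,-0.1],"turn":[0,0,0],"claw":0.8},{"offset":[0.047,0,-0.1],"turn":[0,0,0],"claw":0.8},{"offset":[0.047,0,-0.1],"turn":[0,0,0],"claw":0.8},{"offset":[0.047,0,-0.07],"turn":[0,0,0],"claw":0.8}])

```text
time_s: 16.33
tool_pos: [0.3912, -0.253, 0.0915]
tool_rot: [[-0.988, -0.155, 0.011], [-0.155, 0.988, -0.001], [-0.01, -0.003, -1.0]]
contact_force: [3.0, -0.7, 1.5]
grip_width: 0.0392
grip_force: 0.0
```

```bash
python3 - <<'E'
from h import *
c=camera_info('wrist');a=get_image('wrist')
b=a[100:300,180:380,::-1];cv2.imwrite('pics/i.png',cv2.resize(b,None,fx=3,fy=3,interpolation=cv2.INTER_CUBIC))
s=state();print(s['tool_pos'],s['time_s'],s['grip_width'])
E
```

```text
[ 0.38629525 -0.25020562  0.08410954] 16.3833 0.04308202639864243
```

View pics/i.png

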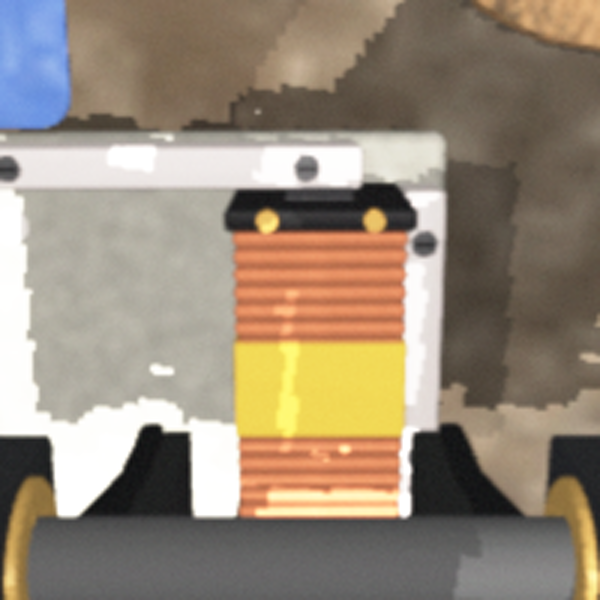

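The coil is flush in the corner, and the still-opening fingers are above it. I'll let them open, then descend and grip.

Request:
servo_tool(deltas=[{"offset":[0,0,0],"turn":[0,0,0],"claw":0.85},{"offset":[0,0,0],"turn":[0,0,0],"claw":0.85},{"offset":[0,0,0],"turn":[0,0,0],"claw":0.85},{"offset":[0,0,0],"turn":[0,0,0],"claw":0.85},{"offset":[0,0,0],"turn":[0,0,0],"claw":0.85},{"offset":[0,0,0.02],"turn":[0,0,0],"claw":0.85},{"offset":[0,0,0.04],"turn":[0,0,0],"claw":0.85},{"offset":[0,0,0.05],"turn":[0,0,0],"claw":0.85},{"offset":[0,0,0.055],"turn":[0,0,0],"claw":0.85},{"offset":[0,0,0.055],"turn":[0,0,0],"claw":0.85},{"offset":[0,0,0.055],"turn":[0,0,0],"claw":0.85}], newtons=20)

```text
time_s: 17.3
tool_pos: [0.3873, -0.2517, 0.033]
tool_rot: [[-0.988, -0.154, 0.0], [-0.154, 0.988, -0.0], [-0.0, -0.0, -1.0]]
contact_force: [0.2, -0.6, 0.3]
grip_width: 0.0738
grip_force: 0.0
```

Request:
servo_tool(deltas=[{"offset":[0,0,0],"turn":[0,0,0],"claw":0.4},{"offset":[0,0,0],"turn":[0,0,0],"claw":0.3},{"offset":[0,0,0],"turn":[0,0,0],"claw":0.3},{"offset":[0,0,0],"turn":[0,0,0],"claw":0.3},{"offset":[0,0,0],"turn":[0,0,0],"claw":0.3},{"offset":[0,0,0],"turn":[0,0,0],"claw":0.3},{"offset":[0,0,0],"turn":[0,0,0],"claw":0.3},{"offset":[0,0,0],"turn":[0,0,0],"claw":0.3},{"offset":[0,0,0],"turn":[0,0,0],"claw":0.3}])

```text
time_s: 18.05
tool_pos: [0.387, -0.2507, 0.0326]
tool_rot: [[-0.988, -0.155, -0.0], [-0.155, 0.988, 0.001], [0.0, 0.001, -1.0]]
contact_force: [-0.8, 3.3, 4.1]
grip_width: 0.0371
grip_force: 20.0
```

Request:
servo_tool(deltas=[{"offset":[0,0,-0.005],"turn":[0,0,0],"claw":0.3},{"offset":[0,0,-0.02],"turn":[0,0,0],"claw":0.3},{"offset":[0,0,-0.04],"turn":[0,0,0],"claw":0.3},{"offset":[0,0,-0.07],"turn":[0,0,0],"claw":0.3},{"offset":[0,0,-0.1],"turn":[0,0,0],"claw":0.3},{"offset":[0,0,-0.13],"turn":[0,0,0],"claw":0.3},{"offset":[0,0,-0.16],"turn":[0,0,0],"claw":0.3},{"offset":[0,0,-0.17],"turn":[0,0,0],"claw":0.3},{"offset":[0,0,-0.17],"turn":[0,0,0],"claw":0.3}])

```text
time_s: 18.8
tool_pos: [0.3883, -0.2525, 0.2046]
tool_rot: [[-0.988, -0.154, 0.005], [-0.154, 0.988, -0.001], [-0.005, -0.002, -1.0]]
contact_force: [0.5, 0.4, -3.5]
grip_width: 0.0366
grip_force: 20.0
```

Request:
servo_tool(deltas=[{"offset":[-0.015,0.02,0],"turn":[0,0,0],"claw":0.3},{"offset":[-0.03,0.045,0],"turn":[0,0,0],"claw":0.3},{"offset":[-0.05,0.075,0],"turn":[0,0,0],"claw":0.3},{"offset":[-0.07,0.105,0],"turn":[0,0,0],"claw":0.3},{"offset":[-0.09,0.135,0],"turn":[0,0,0],"claw":0.3},{"offset":[-0.11,0.165,0],"turn":[0,0,0],"claw":0.3},{"offset":[-0.13,0.195,0],"turn":[0,0,-0.02],"claw":0.3},{"offset":[-0.148,0.23,0],"turn":[0,0,-0.04],"claw":0.3},{"offset":[-0.15,0.26,0],"turn":[0,0,-0.058],"claw":0.3},{"offset":[-0.15,0.29,0],"turn":[0,0,-0.058],"claw":0.3},{"offset":[-0.15,0.32,0],"turn":[0,0,-0.058],"claw":0.3},{"offset":[-0.149,0.34,0],"turn":[0,0,-0.058],"claw":0.3}])

```text
time_s: 19.8
tool_pos: [0.4795, 0.1104, 0.1992]
tool_rot: [[-0.977, -0.214, -0.005], [-0.214, 0.977, -0.001], [0.005, -0.0, -1.0]]
contact_force: [0.5, 0.6, -3.3]
grip_width: 0.0371
grip_force: 20.0
```

Request:
servo_tool(deltas=[{"offset":[0,0.025,0],"turn":[0,0,0],"claw":0.3},{"offset":[0,0.045,0],"turn":[0,0,0],"claw":0.3},{"offset":[0,0.06,0],"turn":[0,0,0],"claw":0.3},{"offset":[0,0.07,0],"turn":[0,0,0],"claw":0.3},{"offset":[0,0.07,0],"turn":[0,0,0],"claw":0.3},{"offset":[0,0.07,0],"turn":[0,0,0],"claw":0.3},{"offset":[0,0.07,0],"turn":[0,0,0],"claw":0.3}])

```text
time_s: 20.38
tool_pos: [0.4669, 0.1742, 0.2017]
tool_rot: [[-0.978, -0.21, -0.001], [-0.21, 0.978, -0.002], [0.001, -0.001, -1.0]]
contact_force: [0.2, 0.2, -3.0]
grip_width: 0.0366
grip_force: 20.0
```

```bash
python3 - <<'E'
from h import *
c=camera_info('wrist');a=get_image('wrist')
s=state();R=s['tool_rot'];print(s['tool_pos'],s['time_s'],s['grip_width'],np.degrees(np.arctan2(R[1,1],R[0,1])))
for d in trace('plate','wrist'):
    ys,xs=np.nonzero(d['mask']);print(d['score'],d['bbox'],cv2.minAreaRect(ray(c,np.c_[xs,ys],.01)[:,:2].astype(np.float32)*1000))
P=np.array([.4493,.277]);print(goto([*P,.05],np.radians(102.2)))
b=cv2.resize(a[:,:,::-1],None,fx=1.4,fy=1.4)
u=np.array([np.cos(np.radians(12.2)),np.sin(np.radians(12.2))]);v=np.array([-u[1],u[0]])
for w,h in((.15,.11),(.096,.056)):
    q=np.array([[*(P+i*u*w/2+j*v*h/2),.01] for i,j in((-1,-1),(1,-1),(1,1),(-1,1))])
    cv2.polylines(b,[np.int32(np.round(proj(c,q)*1.4))],True,(255,0,0),1)
cv2.imwrite('pics/j.png',b)
E
```

```text
[0.46710765 0.17423392 0.20203027] 20.4333 0.03693438100047731 102.0812474171883
0.57 [322.6, 124.0, 431.6, 260.6] ((449.84039306640625, 275.20928955078125), (149.2353057861328, 110.15585327148438), 12.499052047729492)
(array([-0.0041,  0.1041,  0.1522]), np.float64(-0.0021068546427636115))
```

View pics/j.png

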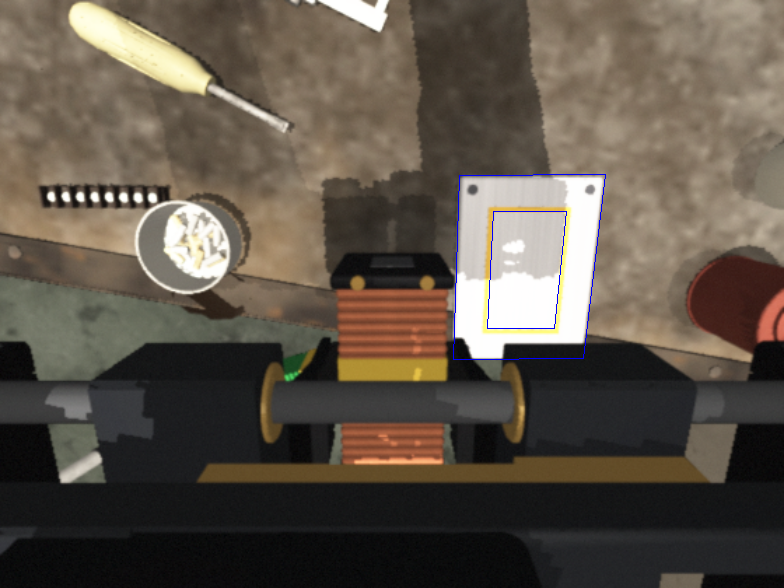

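The projected outlines lie on the plate and its yellow line (inner corners near (493,211) and (555,328)). Second measure: (0.4498, 0.2752), 12.5°, which agrees with the first. Moving over it and down.

Request:
servo_tool(deltas=[{"offset":[-0.001,0.03,0],"turn":[0,0,0],"claw":0.3},{"offset":[-0.002,0.06,0],"turn":[0,0,-0.003],"claw":0.3},{"offset":[-0.003,0.09,0.02],"turn":[0,0,-0.003],"claw":0.3},{"offset":[-0.0035,0.1035,0.05],"turn":[0,0,-0.003],"claw":0.3},{"offset":[-0.0035,0.1035,0.08],"turn":[0,0,-0.003],"claw":0.3},{"offset":[-0.0035,0.1035,0.11],"turn":[0,0,-0.003],"claw":0.3},{"offset":[-0.0035,0.1035,0.135],"turn":[0,0,-0.003],"claw":0.3},{"offset":[-0.0035,0.1035,0.15],"turn":[0,0,-0.003],"claw":0.3},{"offset":[-0.0035,0.1035,0.15],"turn":[0,0,-0.003],"claw":0.3},{"offset":[-0.0035,0.1035,0.15],"turn":[0,0,-0.003],"claw":0.3},{"offset":[-0.0035,0.1035,0.15],"turn":[0,0,-0.003],"claw":0.3}])

```text
time_s: 21.4
tool_pos: [0.4497, 0.2781, 0.054]
tool_rot: [[-0.977, -0.214, 0.002], [-0.214, 0.977, 0.001], [-0.002, 0.001, -1.0]]
contact_force: [0.8, 0.1, -2.0]
grip_width: 0.0368
grip_force: 20.0
```

```bash
python3 - <<'E'
from h import *
print(goto([.449,.2763,.0335],np.radians(102.25)))
E
```

```text
(array([ 0.0011, -0.0016,  0.0205]), np.float64(0.0014745566101854735))
```

Request:
servo_tool(deltas=[{"offset":[0.001,-0.0015,0.004],"turn":[0,0,0],"claw":0.3},{"offset":[0.001,-0.0015,0.009],"turn":[0,0,0],"claw":0.3},{"offset":[0.001,-0.0015,0.013],"turn":[0,0,0],"claw":0.3},{"offset":[0.001,-0.0015,0.016],"turn":[0,0,0],"claw":0.3},{"offset":[0.001,-0.0015,0.018],"turn":[0,0,0],"claw":0.3},{"offset":[0.001,-0.0015,0.0185],"turn":[0,0,0],"claw":0.3},{"offset":[0.001,-0.0015,0.0185],"turn":[0,0,0],"claw":0.3}])

```text
time_s: 21.98
tool_pos: [0.4475, 0.2762, 0.0339]
tool_rot: [[-0.977, -0.215, -0.0], [-0.215, 0.977, -0.0], [0.0, -0.0, -1.0]]
contact_force: [0.2, -0.1, -2.8]
grip_width: 0.0367
grip_force: 20.0
```

Request:
servo_tool(deltas=[{"offset":[0,0,0.0005],"turn":[0,0,0],"claw":0.3},{"offset":[0,0,0.001],"turn":[0,0,0],"claw":0.3},{"offset":[0,0,0.0015],"turn":[0,0,0],"claw":0.3},{"offset":[0,0,0.002],"turn":[0,0,0],"claw":0.3},{"offset":[0,0,0.002],"turn":[0,0,0],"claw":0.3}])

```text
time_s: 22.4
tool_pos: [0.4481, 0.2764, 0.0328]
tool_rot: [[-0.977, -0.215, 0.001], [-0.215, 0.977, 0.001], [-0.001, 0.0, -1.0]]
contact_force: [-0.6, -0.7, 2.7]
grip_width: 0.0371
grip_force: 20.0
```

Contact with the plate (force went from −2.8 to +2.7 N, at the same height as on the board). Now I'll release and lift.

Request:
servo_tool(deltas=[{"offset":[0,0,0],"turn":[0,0,0],"claw":0.45},{"offset":[0,0,-0.0005],"turn":[0,0,0],"claw":0.5},{"offset":[0,0,-0.0005],"turn":[0,0,0],"claw":0.8},{"offset":[0,0,-0.0005],"turn":[0,0,0],"claw":0.8},{"offset":[0,0,-0.0005],"turn":[0,0,0],"claw":0.8},{"offset":[0,0,-0.0005],"turn":[0,0,0],"claw":0.8},{"offset":[0,0,-0.03],"turn":[0,0,0],"claw":0.8},{"offset":[0,0,-0.07],"turn":[0,0,0],"claw":0.8},{"offset":[0,0,-0.11],"turn":[0,0,0],"claw":0.8},{"offset":[0,0,-0.15],"turn":[0,0,0],"claw":0.8},{"offset":[0,0,-0.15],"turn":[0,0,0],"claw":0.8},{"offset":[0,0,-0.15],"turn":[0,0,0],"claw":0.8}])

```text
time_s: 23.4
tool_pos: [0.4493, 0.2773, 0.185]
tool_rot: [[-0.977, -0.215, 0.005], [-0.215, 0.977, 0.004], [-0.006, 0.003, -1.0]]
contact_force: [-0.0, 0.2, -1.6]
grip_width: 0.0694
grip_force: 0.0
```

```bash
python3 - <<'E'
from h import *
c=camera_info('wrist');a=get_image('wrist')
s=state();print(s['tool_pos'],s['time_s'],s['grip_width'],s['contact_force'])
for d in trace('coil','wrist'):
    ys,xs=np.nonzero(d['mask']);print(d['score'],d['bbox'],cv2.minAreaRect(ray(c,np.c_[xs,ys],.056)[:,:2].astype(np.float32)*1000))
cv2.imwrite('pics/k.png',cv2.resize(a[90:290,180:400,::-1],None,fx=3,fy=3,interpolation=cv2.INTER_CUBIC))
E
```

```text
[0.44794177 0.27648978 0.18274535] 23.45 0.06930218848888549 [ 0.81388846 -1.05546703 -0.42638915]
0.83 [257.9, 157.9, 302.5, 241.2] ((446.1599426269531, 273.77581787109375), (81.70985412597656, 39.33573532104492), 12.332544326782227)
0.81 [144.8, 236.3, 176.3, 274.5] ((528.8941650390625, 171.41036987304688), (33.417118072509766, 31.028614044189453), 30.28093719482422)
0.61 [405.3, 180.9, 516.8, 247.0] ((423.3237609863281, 444.7746887207031), (61.503414154052734, 107.05394744873047), 12.330452919006348)
```

View pics/k.png

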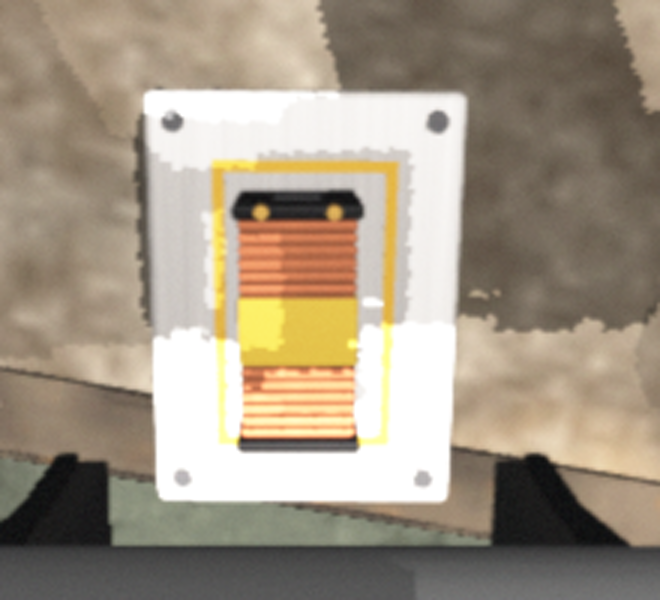

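The coil stands upright inside the yellow outline with about 6–10 mm of margin on each side, square to it (12.3° against the plate's 12.3°), and the gripper is clear. Handing in.

```bash
python3 -c "
from workcell import *
print(finish_job())"
```

```text
the job is handed in; nothing more can be done
None
```

The coil was squared against both fences, released, then set down inside the yellow outline on the curing plate, square to it, and let go; the job is handed in at about 23 s, and no verdict was returned.

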